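# Take the latched hand lamp out of its charging dock and stand it to light the turbocharger

## Robot

A 6-joint arm with a two-finger parallel gripper is mounted at the origin on a cart in front of the work surface, level with it; the furniture and walls round the work are solid. World frame = base frame: x ahead of the robot, y to its left, z up, the work surface at z = 0. Lengths are in m, angles in degrees, forces in N, time in s.
With the tool pointing down it reaches from about 0.25 to 0.725 m from the base axis. Payload 9.7 kg.
Tool frame: the origin (TCP) lies midway between the tips of the shut fingers; the grasp point (between the pads) lies bot.hold_point_z behind it (bot.hold_point_z is the distance from the TCP to the grasp point, in m); z points along the fingers, y is the line along which they close (so a half turn about z gives the same grasp; the last joint's range is limited). The gripper opens to 85 mm and grips with 20 to 120 N. Pads are 22 mm wide; open, the fingers measure 114 mm over their backs; the gripper's body (76 mm by 85 mm) begins 54 mm behind the grasp point. The pads swing forward as they close: fully open they stand 13 mm farther back than shut.
Start: joints at [63.942, 4.979, 10.078, 95.1, 0, 90], TCP at [0.242, 0.494, 0.231] pointing down, gripper open.
Joint ranges: [-179.16, 179.16], [-48.56, 103.87], [-65.8, 70.77], [-126.05, 130.52], [-82.76, 87.17], [-180, 180]. Speed limits (degrees/s): [127.2, 127.2, 147.25, 180, 180, 180].

## Interface

Orientations are given as [roll, pitch, yaw] about the fixed x, y, z axes, in that order (R = Rz(yaw) Ry(pitch) Rx(roll)).
In Python, from workcell import bot, camera, camera_model, ticket gives the robot as it stands.
- The arm moves only by the tool send_rows, never from a script. Its argument "targets" is text: rows parted by semicolons, each of 5 numbers parted by spaces: the shift along the tool's x, y, z in mm, then the turn about the tool's z in degrees, then the closure in counts, from 0 (fully open) to 255 (shut). A call has 1 to 20 rows; each row is the pose to reach, as a shift and turn from the pose commanded when the call began, along the tool's axes at that moment; what a row does not reach only later rows make up. A row lasts 1/8 s, in which the tool goes at most 62.5 mm and 10.7 degrees, less where a joint would pass 70% of its speed; a pose out of reach is approached as far as the arm can. A call with a gripper value outside its range is refused whole. The fingers move at their own pace and stop on an object; "newtons" is the grip in N (left out, the last holds). Time passes only in rows, so rows that repeat a pose let the fingers close. It gives the time, the measured TCP pose, the force, the opening and the grip force at its end, in the units of the state.
- bot.get_obs(): the state, without advancing time (a new reading comes with each control period).
- camera(name): name is "scene" or "side" or "wrist"; returns the picture (480x640x3 uint8, blue, green, red); there is no depth.
- camera_model(name): a dict with "K" (3x3 intrinsics, pixels), "pose" (4x4, takes a point from camera to world coordinates); the wrist camera has in their place "T_tool_cam" (4x4, takes a point from camera to tool coordinates, whose origin is the TCP and whose axes are the flange's). Camera axes: x right, y down, z forward; pixel columns grow to the right and rows downward; lengths in m; the calibration is good to about 2 mm. A picture is of the moment at which its call begins: read the wrist's pose just before it. camera_model takes no time and is no camera call.
- ticket.job_done(): hands the job in; it is judged then, once.
The state is a dict: "time": time; "q": joint angles; "qd": joint speeds; "joint_efforts": joint torques, N m; "ee_pos": TCP position; "tcp_rot": TCP orientation; "wrist_force": force on the tool from outside, world axes, zero at the start; "torque": the same for the moment, N m; "opening": finger opening in m; "grasp_force": force on a finger pad.
Only numpy, scipy, OpenCV 4.12 (cv2) and the standard library are available. Lean on these libraries where they do the work, as an engineer would, in place of code of your own. Each camera call takes 0.05 s, during which the arm holds its last target. There are 200 camera calls.

## Task

The yellow hand lamp is locked in its charging dock by a push-push catch: press it down by its handle until it bottoms and let it spring up. Then lift it out by the handle and set it down gently, upright on the worktop right beside the dock, with its lens pointing at the turbocharger. Do not tip the lamp over, and leave the loose tools and small parts where they are.

Things in the scene. Friction and masses are not known exactly. Their poses are not given: they have to be found in the camera images.
- lamp: Cordless hand lamp, yellow case, 0.45 kg, 98 mm (x) by 76 mm (y), 187 mm high with its handle. Origin: centre of the underside; z up; the lens looks along -x. It stands on the flat rim of its black foot, 84 mm (x) by 64 mm (y), the lowest 58 mm, which sits in the dock's socket. Held by the catch, its underside is 21.5 mm above the worktop. The barrel's top is 144 mm above the underside.
- lamp_handle (a point): Middle of the lamp's black handle bar, 178 mm above the lamp's underside. The bar runs along the lamp's x, 20 mm wide (y) and 16 mm high, about 70 mm free between its end posts, with 26 mm of free space under it above the barrel.
- lamp_lens (a point): Centre of the lamp's lens, 53 mm in front (-x) of the lamp's centre line and 108 mm above its underside.
- dock: Grey charging dock screwed to the worktop (cannot move): flange 150 mm (x) by 126 mm (y), socket box 112 x 92 mm, top 68 mm above the worktop. Origin: its centre at worktop level; its axes are those of the docked lamp. The foot has 1 mm of play each side and comes out straight up.
- lifter (a joint): Sprung lifter under the docked lamp, m: 0 locked (cannot be pulled out), -0.0095 with the lamp pressed to the socket's floor, 0.0225 sprung up (lamp free, or gone). To unlock, press the lamp the full 9.5 mm down (the last 2 mm release the catch; 6 to 10 N, then it bottoms), then let it up: the spring raises it. Another full press locks it again.
- turbocharger: Grey metal turbocharger, fixed on its stand in the middle of the worktop, about 0.27 m high. Origin: its middle, 0.12 m above the worktop. The red locking clamps round it reach out to 0.21 m from that in plan, towards the dock and the robot, 0.05 to 0.2 m above the worktop: keep the lamp clear of them. Beyond these the worktop is bare up to the dock and round it, but for the loose things.
- screwdriver: Loose screwdriver, black handle, 192 mm long (along its y), lying behind the dock. Origin: its middle. Leave it.
- hex_key_small: Loose black hex key, 88 mm long, lying right of the middle. Leave it.
- fitting_1: Loose brass hose fitting, 40 mm, at the front left edge. Leave it.
- fitting_2: Loose brass hose fitting, 40 mm, on the right. Leave it.
- cap_large: Loose black plastic port cap, 30 mm across, on the right. Leave it.
- cap_small: Loose grey plastic port cap, 24 mm across, at the front left edge. Leave it.
- worktop: The grey metal work surface, fixed; its top is at height 0.
There are look-alikes about, which are no part of the job. Of the things that look like the lamp, the largest one is meant.

How it is judged (in metres and radians):
On the way, in this order (a step that is already met when the one before it is completed fails the run):
1. the catch has let go and the lamp has sprung up in the dock (value of joint lifter above 0.012 m), for 0.02 s.
2. the lamp is lifted clear of the dock (height (world z) of lamp above 0.072 m), for 0.05 s.
At the end, for the whole second after the job is handed in: The lamp stands at rest, upright (within 4.5 degrees) on its foot on the worktop, its centre within 0.30 m of the dock's centre; its lens axis, drawn forward, passes within 0.12 m of the turbocharger's middle; the empty dock's lifter is up (height (world z) of lamp between -0.004 and 0.005 m and angle between lamp's own z axis and vertical below 0.08 rad and horizontal distance between lamp and dock below 0.3 m and x of turbocharger in the frame of lamp below -0.05 m and y of turbocharger in the frame of lamp between -0.12 and 0.12 m and linear speed of lamp below 0.02 m/s and value of joint lifter above 0.018 m); the robot touches nothing.
It fails at once if the lamp is tipped over (more than about 45 degrees) (angle between lamp's own z axis and vertical above 0.8 rad).
It fails at once if the lamp is dropped or banged onto the worktop (more than 80 N) (contact force between lamp and worktop above 80 N).
It fails at once if a loose tool or small part is shifted by more than 30 mm (distance of any of screwdriver, hex_key_small, fitting_1, fitting_2, cap_large, cap_small from where it was at the start of the episode above 0.03 m).
It also fails if it takes over 42 s, if anything falls off the work surface, if the arm or the gripper's body presses on something with over 40 N, if the wrist force passes 120 N, or if a joint passes its speed limit or range.

## Working session

There is one attempt and no reset: what is moved stays moved. The work goes in short steps, Python scripts to look and compute and a tool call to move; the robot and the scene stay as the last step left them, time stands still between calls to the robot, and variables do not carry over. Pictures are saved under pics/ and viewed, at most 10 in all, crops included, and the job is handed in when it is done.

Besides the shell and the picture viewer there is one more tool, called after "Call:" in YAML: its name, and indented under it one key for each argument. send_rows: Moves the arm, as the interface text tells. Its arguments: {"type":"object","properties":{"targets":{"type":"string"},"newtons":{"type":"number"}},"required":["targets"]}

```bash
mkdir -p pics; ls
python3 - <<'E'
from workcell import bot,camera,camera_model
import cv2
print(bot.get_obs(), bot.hold_point_z)
for n in("scene","side","wrist"):
    cv2.imwrite(f"pics/{n}0.png",camera(n)); print(n,camera_model(n))
E
```

```text
pics
{'time': 0.0, 'q': array([6.39421653e+01, 5.01185880e+00, 1.00341134e+01, 9.50991403e+01,
       2.14288777e-03, 9.00000036e+01]), 'qd': array([-0.02262914, -0.02795429, -0.0149154 ,  0.08289096,  0.05991457,
        0.15401877]), 'joint_efforts': array([ 3.91399866e-03, -5.20391071e+01,  4.64793599e+01,  1.67083705e-02,
        2.33581732e-04,  6.83754067e-07]), 'ee_pos': array([0.24149352, 0.49389348, 0.23057274]), 'tcp_rot': array([-1.79923114e+02, -2.14288097e-03,  1.53942159e+02]), 'wrist_force': array([ 0.5474487 , -0.917942  , -0.12190112]), 'torque': array([-0.000918  , -0.08125434,  0.08006333]), 'grasp_force': 0.0, 'opening': 0.08546731514149608} 0.0187
scene {'K': array([[573.57235355,   0.        , 316.23665894],
       [  0.        , 573.57235355, 231.37267441],
       [  0.        ,   0.        ,   1.        ]]), 'pose': array([[ 0.86651237, -0.29597923,  0.40193608, -0.06958029],
       [-0.49891606, -0.48861686,  0.71577673, -1.0659248 ],
       [-0.0154623 , -0.82076175, -0.57106135,  0.98603671],
       [ 0.        ,  0.        ,  0.        ,  1.        ]])}
si
[... 240 characters left out ...]
[-0.51020722, -0.40384844,  0.75933855, -0.8533213 ],
       [ 0.0093713 , -0.88545696, -0.46462689,  0.64446983],
       [ 0.        ,  0.        ,  0.        ,  1.        ]])}
wrist {'K': array([[371.38442463,   0.        , 320.40597283],
       [  0.        , 371.38442463, 246.35658393],
       [  0.        ,   0.        ,   1.        ]]), 'T_tool_cam': array([[ 5.52908486e-04, -9.52373709e-01, -3.04932802e-01,
         7.73973250e-02],
       [ 9.99999786e-01,  6.33598384e-04, -1.65656420e-04,
        -3.00287602e-04],
       [ 3.50971749e-04, -3.04932645e-01,  9.52373855e-01,
        -1.42817045e-01],
       [ 0.00000000e+00,  0.00000000e+00,  0.00000000e+00,
         1.00000000e+00]])}
```

View pics/scene0.png

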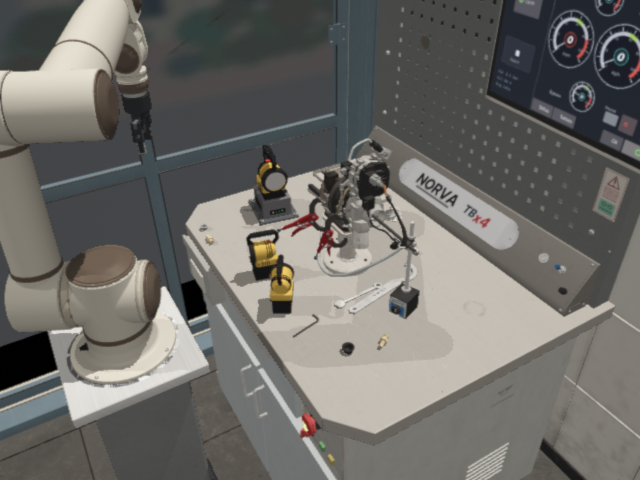

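View pics/side0.png

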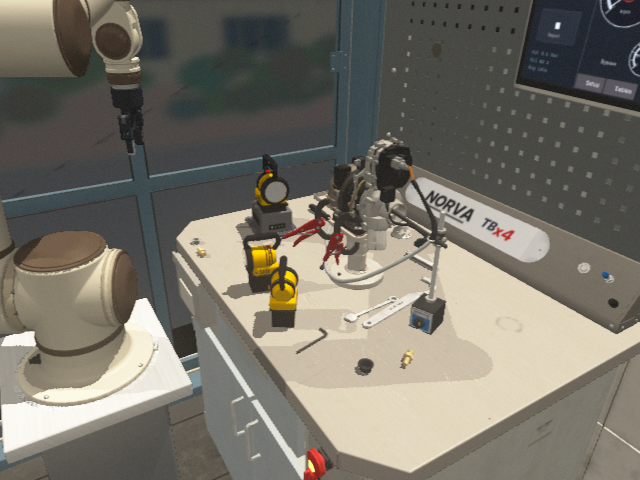

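View pics/wrist0.png

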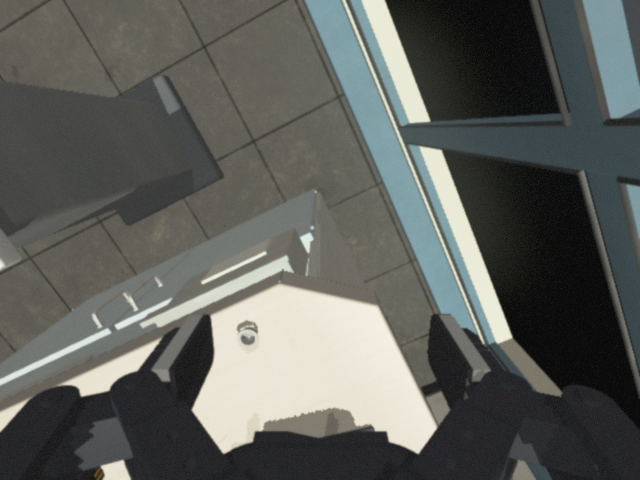

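Three yellow lamps show in the scene view: docked at (270,180), and loose ones at (263,255) and (283,285). The docked one fits, since it sits in the grey dock and its lens faces the turbocharger side. I'll confirm that in a crop.

Run:
```python
import cv2,numpy as np
a=cv2.imread("pics/scene0.png")[135:235,225:325]; b=cv2.imread("pics/side0.png")[145:245,220:320]
cv2.imwrite("pics/crop1.png",np.hstack([cv2.resize(i,(400,400),interpolation=cv2.INTER_CUBIC) for i in(a,b)]))
```

```text
(no output)
```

View pics/crop1.png

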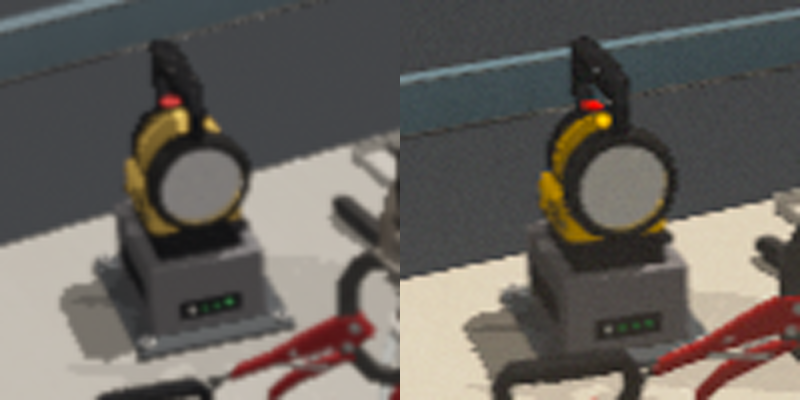

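```bash
cat > h.py <<'E'
import numpy as np
from workcell import bot,camera,camera_model
from scipy.spatial.transform import Rotation as R
def wpose(o):
    T=np.eye(4);T[:3,:3]=R.from_euler('xyz',o['tcp_rot'],degrees=True).as_matrix();T[:3,3]=o['ee_pos'];return T
def ray(K,P,uv):
    d=P[:3,:3]@np.linalg.solve(K,[*uv,1.]);return P[:3,3],d/np.linalg.norm(d)
def plane(K,P,uv,z):
    c,d=ray(K,P,uv);return c+d*(z-c[2])/d[2]
def tri(rays):
    A=sum(np.eye(3)-np.outer(d,d) for c,d in rays);b=sum((np.eye(3)-np.outer(d,d))@c for c,d in rays)
    x=np.linalg.solve(A,b);return x,max(np.linalg.norm(np.cross(x-c,d)) for c,d in rays)
E
python3 - <<'E'
from h import *
np.set_printoptions(precision=4,suppress=True)
m={n:camera_model(n) for n in("scene","side")}
S=lambda u,v:(225+u/4,135+v/4); D=lambda u,v:(220+(u-400)/4,145+v/4)
pts={"lens":(S(203,184),D(624,188)),"handlerear":(S(161,45),D(585,44)),"handlefront":(S(195,80),D(620,82)),
"docktopfrontL":(S(152,262),D(568,263)),"docktopfrontR":(S(260,240),D(687,255)),
"turbobase":((346,262),(355,270)),"turbotop":((372,170),(392,165))}
for k,(a,b) in pts.items():
    r=[ray(m[n]["K"],m[n]["pose"],p) for n,p in zip(m,(a,b))]
    print(k,*tri(r), "planes .02/.0875/.13/.2:",*[plane(m[n]["K"],m[n]["pose"],p,z)[:2] for z in(0.,.068,.1295,.2) for n,p in zip(m,(a,b))])
E
```

```text
lens [0.576  0.3335 0.1088] 0.0008253013216438206 planes .02/.0875/.13/.2: [0.6568 0.5064] [0.6956 0.5755] [0.6067 0.3979] [0.6205 0.4247] [0.5614 0.2999] [0.5527 0.2884] [0.5094 0.1874] [0.4749 0.1321]
handlerear [0.5843 0.4095 0.1923] 0.00026617824810596107 planes .02/.0875/.13/.2: [0.7424 0.7672] [0.8396 0.9462] [0.6864 0.6408] [0.7494 0.7563] [0.6358 0.5264] [0.6678 0.5846] [0.5777 0.3954] [0.5742 0.3877]
handlefront [0.6007 0.3872 0.1675] 0.00011758380992676775 planes .02/.0875/.13/.2: [0.7378 0.6847] [0.8173 0.8227] [0.6821 0.5639] [0.7294 0.6459] [0.6317 0.4548] [0.6499 0.4859] [0.574  0.3296] [0.5588 0.3026]
docktopfrontL [0.5115 0.2933 0.0804] 0.0006791127927145033 planes .02/.0875/.13/.2: [0.5636 0.4135] [0.5861 0.4575] [0.52   0.3115] [0.5226 0.3192] [0.4805 0.2192] [0.4652 0.1941] [0.4352 0.1134] [0.3994 0.0507]
docktopfrontR [0.6146 0.3145 0.056 ] 0.0005567289328959358 planes .02/.0875/.13/.2: [0.6554 0.3981] [0.6749 0.4251] [0.6054 0.2972] [0.602  0.2902] [0.5602 0.2059] [0.5361 0.1682] [0.5083 0.1012] [0.4606 0.0283]
turbobase [ 0.5902 -0.0455  0.0422] 0.002740742258255579 planes .02/.0875/.13/.2: [ 0.6208 -0.0028] [0.6318 0.0145] [ 0.5732 -0.0762] [ 0.5635 -0.077 ] [ 0.5302 -0.1425] [ 0.5017 -0.1598] [ 0.4808 -0.2185] [ 0.4309 -0.2548]
turbotop [ 0.6865 -0.0216  0.2792] 0.00400945909045845 planes .02/.0875/.13/.2: [0.9838 0.3978] [1.2229 0.6036] [0.9112 0.2968] [1.0922 0.4499] [0.8455 0.2055] [0.974  0.3109] [0.7701 0.1009] [0.8385 0.1515]
```

The crop confirms it. The docked lamp is the large one, in the grey dock, with its lens at crop (203,184) and the handle running from (161,45) to (195,80). From the dock-top corners at z=0.068, the dock centre is about (0.576,0.359) and the lamp's x axis is at about 76°. I'll move above it for a closer look.

Call:
send_rows:
  targets: "0 0 -50 0 0;0 0 -100 0 0;-40 2 -100 9 0;-80 4 -100 18 0;-120 6 -100 27 0;-160 8 -100 36 0;-200 10 -100 45 0;-240 13 -100 54 0;-280 15 -100 63 0;-320 17 -100 71 0;-355 20 -100 78 0;-355 20 -100 78 0;-355 20 -100 78 0;-355 20 -100 78 0"

```text
time: 1.9
ee_pos: [0.5684, 0.3566, 0.3318]
tcp_rot: [180.0, -0.0, 76.0]
wrist_force: [-0.0, 0.0, 0.1]
opening: 0.0855
grasp_force: 0.0
```

Run:
```python
from h import *
import cv2,pickle
o=bot.get_obs();i=camera("wrist");cv2.imwrite("pics/w1.png",i);pickle.dump(wpose(o),open("w1.pkl","wb"))
print(o['time'],o['ee_pos'],o['tcp_rot'],o['q'],o['wrist_force'])
```

```text
1.9 [0.56842261 0.35661177 0.33184733] [ 1.79985113e+02 -2.53004592e-02  7.60418620e+01] [3.21000570e+01 2.95602396e+01 5.25339112e+01 1.12945124e+02
 6.83725665e-03 1.36058200e+02] [-0.00750565  0.01132085  0.14103336]
```

View pics/w1.png

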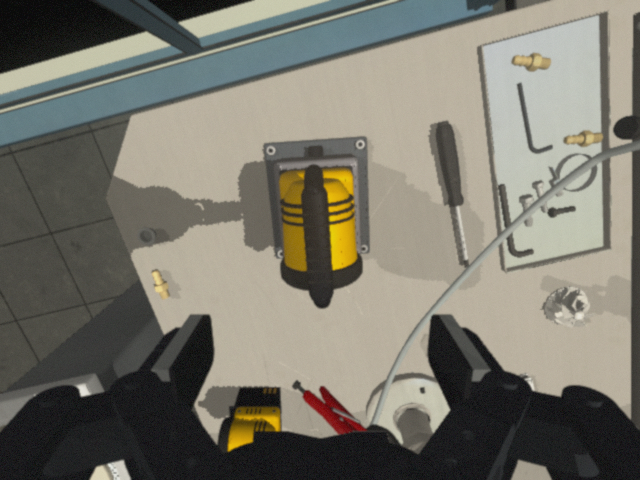

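The docked lamp is seen from above. Its handle runs from (314,168) to (321,304), the flange screws are at (271,149), (361,143), (364,249) and (280,255), the screwdriver is at (452,190), and the red clamp tip is at (298,385). The small lamp is at (255,420), and the fitting and cap are at (160,283) and (150,236).

Run:
```python
from h import *
import cv2,pickle
np.set_printoptions(precision=4,suppress=True)
m=camera_model("wrist");K=m["K"];P=pickle.load(open("w1.pkl","rb"))@m["T_tool_cam"]
for n,uv,z in [("hr",(314,168),.2085),("hf",(320,304),.2085),("f1",(271,149),.005),("f2",(361,143),.005),("f3",(364,249),.005),("f4",(280,255),.005),
 ("clampTip",(297,384),.06),("smalllamp",(232,410),.1),("smalllampR",(278,390),.0),("fit",(160,283),.01),("cap",(150,236),.01),("edge1",(115,160),0),("edge2",(145,300),0),("edge3",(195,320),0),("turbobase",(410,425),.02)]:
    print(n,plane(K,P,uv,z))
i=cv2.imread("pics/w1.png");g=i.max(2);mask=((g<75)*255).astype(np.uint8)
mask[:,:300]=0;mask[:,335:]=0;mask[:160]=0;mask[262:]=0
for v in (185,200,215,230,245): 
    xs=np.where(mask[v]>0)[0]; print(v,xs.min() if len(xs) else None,xs.max() if len(xs) else None,len(xs))
ms={n:camera_model(n) for n in("scene","side")}
for n,u in(("scene",(264,277)),("side",(262,289)),("scene",(282,308)),("side",(284,322))): print(n,plane(ms[n]["K"],ms[n]["pose"],u,0))
```

```text
hr [0.5768 0.4064 0.2085]
hf [0.5554 0.3027 0.2085]
f1 [0.5233 0.4221 0.005 ]
f2 [0.6318 0.4025 0.005 ]
f3 [0.6073 0.2684 0.005 ]
f4 [0.4966 0.2873 0.005 ]
clampTip [0.4797 0.1242 0.06  ]
smalllamp [0.4025 0.1364 0.1   ]
smalllampR [0.433  0.0762 0.    ]
fit [0.3288 0.2894 0.01  ]
cap [0.3405 0.3547 0.01  ]
edge1 [0.33   0.4561 0.    ]
edge2 [0.2932 0.2671 0.    ]
edge3 [0.3507 0.2204 0.    ]
turbobase [ 0.6166 -0.0185  0.02  ]
185 305 322 18
200 302 326 25
215 300 328 29
230 304 328 25
245 306 329 24
scene [0.3955 0.0558 0.    ]
side [0.3918 0.052  0.    ]
scene [ 0.3811 -0.0792 -0.    ]
side [ 0.3769 -0.0868  0.    ]
```

Call:
send_rows:
  targets: "-4 -1 35 -2 0;-8 -1.5 67 -3.3 0;-8 -1.5 67 -3.3 0;-8 -1.5 67 -3.3 0"

```text
time: 2.45
ee_pos: [0.5658, 0.3492, 0.2665]
tcp_rot: [179.9, -0.1, 79.3]
wrist_force: [0.5, 0.6, 0.7]
opening: 0.0854
grasp_force: 0.0
```

Run:
```python
from h import *
import cv2,pickle
o=bot.get_obs();i=camera("wrist");cv2.imwrite("pics/w2.png",i);pickle.dump(wpose(o),open("w2.pkl","wb"))
print(o['time'],o['ee_pos'],o['tcp_rot'])
```

```text
2.45 [0.56577459 0.3491607  0.26647577] [ 1.79902685e+02 -9.40682059e-02  7.92507992e+01]
```

View pics/w2.png

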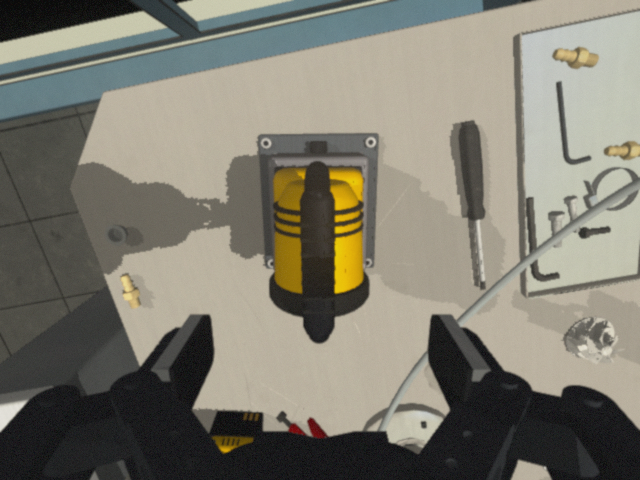

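The handle is now centred between the fingers, from (316,161) to (320,342), and the dock is square to the picture.

Run:
```python
from h import *
import pickle
np.set_printoptions(precision=4,suppress=True)
m=camera_model("wrist");K=m["K"];P1,P2=[pickle.load(open(f,"rb"))@m["T_tool_cam"] for f in("w1.pkl","w2.pkl")]
s=camera_model("scene");d=camera_model("side")
for n,a,b,c,e in[("rear",(314,168),(316,161),(225+161/4,135+43/4),(220+185/4,145+42/4)),("front",(320.5,305),(320,341),(225+196/4,135+78/4),(220+221/4,145+80/4))]:
    r=[ray(K,P1,a),ray(K,P2,b)];print(n,tri(r),tri(r+[ray(s["K"],s["pose"],c),ray(d["K"],d["pose"],e)]),plane(K,P2,b,.2085))
for uv in((265,143),(372,142),(268,263),(368,263)): print(plane(K,P2,uv,.005))
```

```text
rear (array([0.5774, 0.4113, 0.2493]), np.float64(0.0014359183611846037)) (array([0.5788, 0.4053, 0.1963]), np.float64(0.004604275929024517)) [0.5754 0.4091 0.2085]
front (array([0.5564, 0.3018, 0.2086]), np.float64(0.000830607587767334)) (array([0.5585, 0.3019, 0.2093]), np.float64(0.00825354738389613)) [0.5572 0.3019 0.2085]
[0.5215 0.4212 0.005 ]
[0.632  0.4013 0.005 ]
[0.494  0.2899 0.005 ]
[0.6079 0.2683 0.005 ]
```

Checks: the handle front top measures 0.2086 against 0.2085 from the text, and the screw spacing is consistent. Lateral error is about 1 mm. Now I'll descend and grip.

Call:
send_rows:
  targets: "2 -1 40 0 0;3 -1 70 0 0;3 -1 87 0 0;3 -1 87 0 0;3 -1 87 0 120;3 -1 87 0 255;3 -1 87 0 255;3 -1 87 0 255;3 -1 87 0 255;3 -1 87 0 255;3 -1 87 0 255"
  newtons: 60

```text
time: 3.88
ee_pos: [0.5655, 0.3519, 0.1777]
tcp_rot: [180.0, -0.0, 79.2]
wrist_force: [-1.2, -0.1, 4.6]
opening: 0.0187
grasp_force: 59.6
```

Call:
send_rows:
  targets: "0 0 3 0 255;0 0 6 0 255;0 0 8 0 255;0 0 8 0 255"

```text
time: 4.38
ee_pos: [0.5655, 0.352, 0.1696]
tcp_rot: [180.0, -0.0, 79.2]
wrist_force: [-1.3, 0.6, 5.7]
opening: 0.0187
grasp_force: 59.8
```

Call:
send_rows:
  targets: "0 0 1 0 255;0 0 1.5 0 255;0 0 2 0 255;0 0 2 0 255"

```text
time: 4.88
ee_pos: [0.5656, 0.352, 0.1683]
tcp_rot: [180.0, -0.1, 79.2]
wrist_force: [-3.1, 0.8, 7.6]
opening: 0.0191
grasp_force: 60.1
```

Call:
send_rows:
  targets: "0 0 0.5 0 255;0 0 1 0 255;0 0 1 0 255"

```text
time: 5.25
ee_pos: [0.5656, 0.352, 0.1682]
tcp_rot: [179.9, -0.1, 79.2]
wrist_force: [-3.7, -0.7, 13.4]
opening: 0.0189
grasp_force: 60.8
```

Call:
send_rows:
  targets: "0 0 0.7 0 255;0 0 1.5 0 255;0 0 1.5 0 255"

```text
time: 5.62
ee_pos: [0.5656, 0.3521, 0.1682]
tcp_rot: [179.8, -0.2, 79.2]
wrist_force: [-6.0, -1.6, 20.8]
opening: 0.0191
grasp_force: 61.7
```

It has bottomed at 20 N. Next I let it rise slowly while still gripped.

Call:
send_rows:
  targets: "0 0 -4 0 255;0 0 -8 0 255;0 0 -12 0 255;0 0 -15 0 255;0 0 -17 0 255;0 0 -17 0 255"

```text
time: 6.38
ee_pos: [0.5655, 0.3519, 0.1818]
tcp_rot: [-180.0, -0.0, 79.2]
wrist_force: [-0.4, 1.6, 3.3]
opening: 0.0192
grasp_force: 59.6
```

Call:
send_rows:
  targets: "0 0 -8 0 255;0 0 -16 0 255;0 0 -24 0 255;0 0 -32 0 255;0 0 -45 0 255;0 0 -60 0 255;0 0 -75 0 255;0 0 -85 0 255;0 0 -85 0 255;0 0 -85 0 255"

```text
time: 7.62
ee_pos: [0.5654, 0.3518, 0.2662]
tcp_rot: [-180.0, 0.0, 79.2]
wrist_force: [1.0, 0.6, -4.6]
opening: 0.0191
grasp_force: 58.8
```

Force −4.6 N matches a 0.45 kg lamp hanging free. Now I carry it to the robot side of the dock, to about (0.433,0.292), and turn it to yaw 122°.

Call:
send_rows:
  targets: "-4 -6 0 -2 255;-12 -18 0 -6 255;-22 -32 0 -11 255;-34 -48 0 -17 255;-46 -65 0 -23 255;-58 -82 0 -29 255;-68 -97 0 -34 255;-76 -108 0 -39 255;-82 -115 0 -42 255;-84 -118 0 -43 255;-84 -118 0 -43 255;-84 -118 0 -43 255"

```text
time: 9.12
ee_pos: [0.434, 0.2914, 0.2666]
tcp_rot: [-180.0, 0.0, 122.2]
wrist_force: [-0.3, -0.3, -4.7]
opening: 0.0191
grasp_force: 58.9
```

Run:
```python
from h import *
import cv2
o=bot.get_obs();print(o['time'],o['ee_pos'],o['tcp_rot'],o['wrist_force'])
a=camera("scene")[120:320,180:420];b=camera("wrist")
cv2.imwrite("pics/c3.png",np.hstack([cv2.resize(a,(480,400)),cv2.resize(b,(320,400))]))
```

```text
9.125 [0.43403596 0.29142573 0.26664535] [-1.79998807e+02  2.58233557e-03  1.22215004e+02] [-0.28580721 -0.31878292 -4.74081222]
```

View pics/c3.png

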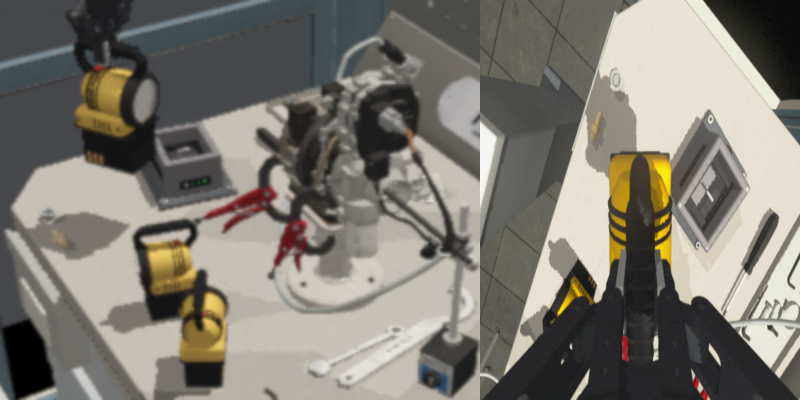

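The lamp hangs upright at left-crop (118,105), the dock at (185,165) is empty, and the spot below is clear of the fitting at (60,237) and cap at (47,213). Lowering it now.

Call:
send_rows:
  targets: "0 0 15 0 255;0 0 35 0 255;0 0 55 0 255;0 0 75 0 255;0 0 90 0 255;0 0 98 0 255;0 0 103 0 255;0 0 105 0 255;0 0 105 0 255"

```text
time: 10.35
ee_pos: [0.434, 0.2914, 0.1621]
tcp_rot: [180.0, -0.0, 122.2]
wrist_force: [-0.4, -0.5, -5.2]
opening: 0.0189
grasp_force: 58.9
```

Call:
send_rows:
  targets: "0 0 1 0 255;0 0 2 0 255;0 0 3 0 255;0 0 4 0 255;0 0 5 0 255;0 0 5 0 255"

```text
time: 11.1
ee_pos: [0.4339, 0.2913, 0.1567]
tcp_rot: [-180.0, 0.0, 122.2]
wrist_force: [0.2, -0.5, -4.6]
opening: 0.0192
grasp_force: 58.9
```

Call:
send_rows:
  targets: "0 0 0.5 0 255;0 0 1 0 255;0 0 1 0 255;0 0 1 0 255"

```text
time: 11.6
ee_pos: [0.4339, 0.2915, 0.1563]
tcp_rot: [180.0, -0.0, 122.2]
wrist_force: [-3.0, -0.7, 1.4]
opening: 0.0189
grasp_force: 59.7
```

It is in contact: the force went from −4.6 to +1.4 N at the expected height. Releasing.

Call:
send_rows:
  targets: "0 0 0 0 190;0 0 0 0 150;0 0 0 0 80;0 0 0 0 0;0 0 0 0 0;0 0 0 0 0;0 0 0 0 0;0 0 -15 0 0;0 0 -40 0 0;0 0 -80 0 0;0 0 -120 0 0;0 0 -160 0 0;0 0 -160 0 0;0 0 -160 0 0"

```text
time: 13.35
ee_pos: [0.4339, 0.2914, 0.3159]
tcp_rot: [180.0, 0.0, 122.2]
wrist_force: [0.1, 0.0, -0.1]
opening: 0.0854
grasp_force: 0.0
```

Run:
```python
from h import *
import cv2,pickle
o=bot.get_obs();b=camera("wrist");pickle.dump(wpose(o),open("w3.pkl","wb"));print(o['time'],o['ee_pos'],o['wrist_force'],o['opening'])
a=camera("scene")[120:320,180:420]
cv2.imwrite("pics/w3.png",b)
cv2.imwrite("pics/c4.png",np.hstack([cv2.resize(a,(320,267)),cv2.resize(b,(356,267))]))
```

```text
13.35 [0.4339461  0.29136811 0.31593398] [ 0.10552221  0.02909304 -0.12187846] 0.08537099602416873
```

View pics/c4.png

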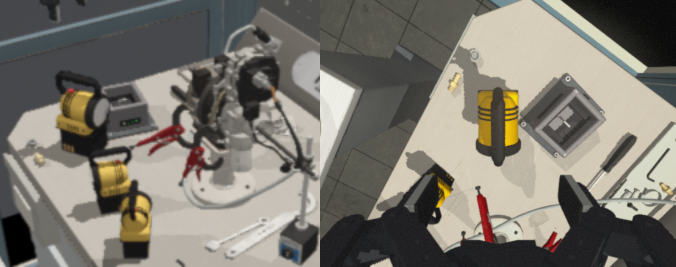

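The lamp stands upright at right-crop (497,125), clear of the dock at (563,120). Its lens axis runs down the picture to the turbocharger's base ring at about (500,230), and the fitting and cap have not moved.

```bash
python3 -c "
from workcell import ticket
print(ticket.job_done())"
```

```text
the job is handed in; nothing more can be done
None
```

The lamp was unlocked, lifted out and set down upright right beside the dock with its lens pointing at the turbocharger, and the job was handed in at about 13.4 s; no verdict came back.

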